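Fit the set-screw collar on the sample rotator's flat

ROBOT

A 6-joint arm with a two-finger parallel gripper is mounted at the origin on the work surface. World frame = base frame: x ahead of the robot, y to its left, z up, the work surface at z = 0. Lengths are in m, angles in rad, forces in N, time in s.
With the tool pointing down it reaches from about 0.4 to 0.825 m from the base axis. Payload 7 kg.
Tool frame: the origin (TCP) lies on the centre line of the jaws, within the pads' length; the fingertips stand arm.tip_reach ahead of it and the grasp point (between the pads) lies 5 mm behind it (arm.tip_reach is the distance from the TCP to the fingertips, in m); z points along the fingers, y is the line along which they close (so a half turn about z gives the same grasp; the last joint's range is limited). The gripper opens to 88 mm and grips with 3 to 60 N. Pads are 19 mm wide; open, the fingers measure 130 mm over their backs; the gripper's body (78 mm by 193 mm) begins 47 mm behind the grasp point.
Start: joints at [-1.032, 0.359, 0.012, 0, -1.224, -0.288], TCP at [0.167, -0.654, 0.241] pointing down, gripper open.
Joint ranges: [-3.07, 3.07], [-1.43, 2.12], [-1.02, 1.25], [-3.03, 1.67], [-3.05, -0], [-3.03, 3.03]. Speed limits (rad/s): [2.39, 2.39, 3.01, 3.14, 3.14, 3.14].

INTERFACE

Orientations are given as [roll, pitch, yaw] about the fixed x, y, z axes, in that order (R = Rz(yaw) Ry(pitch) Rx(roll)).
In Python, from station import status, optics, order, arm gives the robot as it stands. The module is installed in compiled form; this text tells all that it offers.
- The arm moves only by the shell command python3 -m jog 'ROWS' [FORCE]. ROWS is JSON, a list of rows, each a list of 3 entries, a list of its own where there are three numbers: the gripper command: -1 is shut, 1 is fully open, values between are in proportion, then the shift along the tool's x, y, z in mm, then the turn about the tool's z in rad. A call has 1 to 20 rows; each row is the pose to reach, as a shift and turn from the pose commanded when the call began, along the tool's axes at that moment; what a row does not reach only later rows make up. A row lasts 1/8 s, in which the tool goes at most 62.5 mm and 10.7 degrees, less where a joint would pass 70% of its speed; a pose out of reach is approached as far as the arm can. A call with a gripper value outside its range is refused whole. The fingers move at their own pace and stop on an object; FORCE is the grip in N (left out, the last holds). Time passes only in rows, so rows that repeat a pose let the fingers close. It gives the time, the measured TCP pose, the force, the opening and the grip force at its end, in the units of the state.
- status.get_state(): the state, without advancing time (a new reading comes with each control period).
- optics.grab_frame(name): name is "scene" or "side" or "wrist"; returns a dict with "color" (400x640x3 uint8, red, green, blue), "mtx" (3x3 intrinsics, pixels), "cam_to_world" (4x4, takes a point from camera to world coordinates). Camera axes: x right, y down, z forward; pixel columns grow to the right and rows downward; lengths in m; the calibration is good to about 2 mm. The wrist camera is an equidistant fisheye: a pixel r from the principal point sees the ray r / f radians off the axis. A picture is of the moment at which its call begins. There is no depth.
- order.job_done(): hands the job in; it is judged then, once.
The state is a dict: "t": time; "q": joint angles; "qd": joint speeds; "joint_efforts": joint torques, N m; "eef_pos": TCP position; "ee_rot": TCP orientation; "force": force on the tool from outside, world axes, zero at the start; "moment": the same for the moment, N m; "width": finger opening in m; "gripper_force": force on a finger pad.
Only numpy, scipy, OpenCV 4.12 (cv2) and the standard library are available. Lean on these libraries where they do the work, as an engineer would, in place of code of your own. Each camera call takes 0.05 s, during which the arm holds its last target. There are 200 camera calls.

TASK

Fit the loose eight-sided collar on the sample rotator: feel with the fingers (or look) for the flats of its upright shaft, and turn the shaft until a flat faces the forked key guide. Slide the collar down over the shaft with its set screw on that flat, pointing at the key guide, and press it down until the sprung seat under it is at its stop. Finish while still gripping the collar and holding it pressed down there, and leave the objective, the jar and the cap where they are.

Things in the scene. Friction and masses are not known exactly. Their poses are not given: they have to be found in the camera images.
- housing: Sample rotator, fixed to the bench: white box 120 mm wide (y), 50 mm high, with a steel shaft standing up out of its top. Origin on the bench right under the shaft's axis; the box spans x -60 to +95 mm; +x points from the shaft to the forked key guide.
- shaft_end (a point): On the shaft's axis at its top, 110 mm above the bench; axes as the housing's. Shaft: 24 mm round with two opposite flats along its whole length, 13 mm apart, top 3 mm chamfered by 1 mm; 44 mm of it stands clear. Turns with 0.25 N m drag and stays; its angle is not given. At the start one of the flats faces 0.7 to 2.4 rad anticlockwise (from above) from the guide's direction, the other opposite.
- guide (a point): Middle of the gap of the forked key guide on the housing: two upright aluminium prongs, 14 mm apart, 80 mm from the shaft axis in the housing's +x direction, reaching 32 mm above the top of the box (82 mm above the bench). This point is 73 mm above the bench.
- seat (a joint): Travel of the sprung seat, a steel disc 60 mm across around the shaft: 0 = up (top 66 mm above the bench, 44 mm of shaft above it), 0.008 m = pressed down to its stop (top 58 mm above the bench). The spring pushes up with 2.4 N at 0 and 7.2 N at the stop, more than the collar's weight, and lifts it if let go.
- collar: Loose aluminium collar, right way up on the bench: eight-sided, 50 mm across opposite sides, 30 mm high, about 0.11 kg, vertical eight-sided bore 26.4 mm across flats. Origin at the centre of its underside, z up; sides face +x, +y and the 45 degree directions between. Its set screw lies along +x, which starts within 0.6 rad of the world's +x.
- screw (a point): Outer end of the set screw, 37 mm from the collar's axis along its +x, 15 mm above its underside; head 10 mm across, outside the collar. Inside, its 7 mm tip reaches to 7.9 mm from the bore's centre: the collar passes over the shaft only if the screw points where a flat faces, within about 16 degrees; else the tip lands on the shaft's end.
- objective: Bystander: upright steel microscope objective, 30 mm in diameter, 50 mm high, origin at the centre of its foot.
- jar: Bystander: upright clear sample jar with white lid, 48 mm in diameter, 50 mm high, origin at the centre of its foot.
- cap: Bystander: flat black lens cap, 32 mm in diameter, 14 mm high, lying between collar and rotator, origin at the centre of its underside.
Mind the look-alikes: they are no part of the job. Leave any red look-alike of the collar alone. There is more than one size of the housing; the one meant has the size given above.

How it is judged:
By the outcome, as a careful person would: the job done as asked, in the order asked, and still so for the second after the job is handed in, while the arm keeps its last pose, push and grip.
It also fails if it takes over 72 s, if anything falls off the work surface, if the arm or the gripper's body presses on something with over 40 N, if the wrist force passes 120 N, or if a joint passes its speed limit or range.

## Working session

There is one attempt and no reset: what is moved stays moved. The work goes in short steps, Python scripts to look and compute and a shell command to move; the robot and the scene stay as the last step left them, time stands still between calls to the robot, and variables do not carry over. Pictures are saved under pics/ and viewed, at most 10 in all, crops included, and the job is handed in when it is done.

```bash
mkdir -p pics; cat > h.py <<'E'
import numpy as np, cv2
from station import status, optics, order, arm
def grab(n):
    f=optics.grab_frame(n); np.savez(''+n+'.npz',**{k:f[k] for k in('color','mtx','cam_to_world')}); return f
def load(n): return dict(np.load(''+n+'.npz'))
def save(img,p): cv2.imwrite(p,cv2.cvtColor(img,cv2.COLOR_RGB2BGR))
def ray(f,u,v,fish=False):
    K=f['mtx'];x=(u-K[0,2])/K[0,0];y=(v-K[1,2])/K[1,1]
    if fish:
        r=np.hypot(x,y);s=np.sin(r)/r if r>1e-9 else 1.;d=np.array([x*s,y*s,np.cos(r)])
    else: d=np.array([x,y,1.])
    T=f['cam_to_world'];return T[:3,3],T[:3,:3]@d
def atz(f,u,v,z,fish=False):
    o,d=ray(f,u,v,fish);return o+d*(z-o[2])/d[2]
def proj(f,p,fish=False):
    T=f['cam_to_world'];c=T[:3,:3].T@(np.array(p)-T[:3,3]);K=f['mtx']
    if fish:
        h=np.hypot(c[0],c[1]);a=np.arctan2(h,c[2]);x,y=c[0]/h*a,c[1]/h*a
    else:x,y=c[0]/c[2],c[1]/c[2]
    return np.array([K[0,0]*x+K[0,2],K[1,1]*y+K[1,2]])
E
python3 - <<'E'
from h import *
for n in('scene','side','wrist'):
    f=grab(n); save(f['color'],f'pics/{n}0.png'); print(n,f['cam_to_world'][:3,3].round(3),f['cam_to_world'][:3,2].round(2),f['mtx'][0,0])
s=status.get_state();print(s['t'],s['eef_pos'],s['ee_rot'],s['width'],s['force'],arm.tip_reach)
E
```

```text
scene [ 1.127 -0.169  0.87 ] [-0.59  0.18 -0.79] 431.6868648816868
side [ 0.294 -0.558  0.581] [ 0.34  0.71 -0.61] 373.55385008961815
wrist [ 0.091 -0.673  0.384] [ 0.28  0.07 -0.96] 309.70691628693146
0.15 [ 0.16741745 -0.6535418   0.23982509] [ 3.14030953e+00 -1.22608474e-04 -2.89088021e+00] 0.08749945669522295 [-0.45116183 -0.95189832 -0.19574801] 0.014
```

View pics/scene0.png

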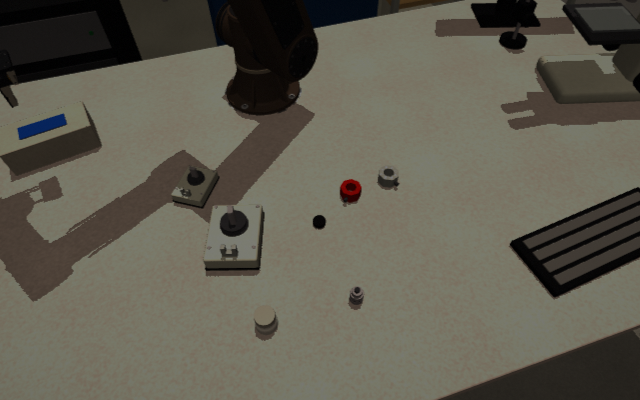

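View pics/side0.png

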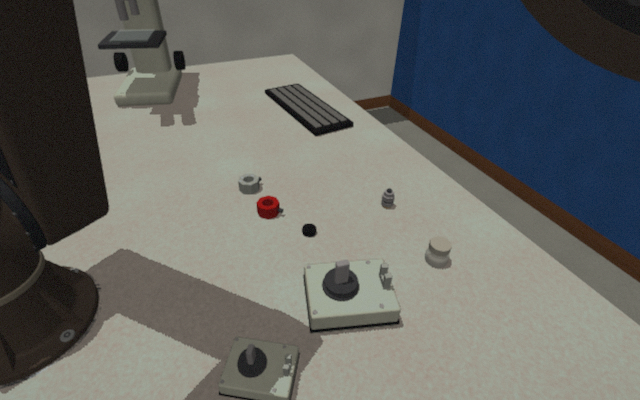

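The scene picture shows two possible collars: the red look-alike at (350,190) and the grey one at (388,176), which is the one I want. It also shows two possible rotators: a small one at (196,186) and a large one at (234,237), which is the one I want. The objective is at (357,295), the jar at (265,319) and the cap at (319,222). I'll check these in close crops.

```bash
python3 - <<'E'
from h import *
def crop(n,u,v,w,h,s): 
    c=load(n)['color'][v:v+h,u:u+w]; return np.clip(cv2.resize(c,None,fx=s,fy=s,interpolation=cv2.INTER_CUBIC).astype(float)*1.5,0,255).astype(np.uint8)
a=np.hstack([crop('scene',196,196,80,80,5),crop('side',298,250,80,80,5)])
a2=np.hstack([crop('scene',365,160,40,20,10),crop('side',230,170,40,20,10)])
save(np.vstack([a,a2]),'pics/c1.png')
f=load('scene');g=load('side')
def tri(p,q):
    o1,d1=ray(f,*p);o2,d2=ray(g,*q);A=np.c_[d1,-d2];t=np.linalg.lstsq(A,o2-o1,rcond=None)[0]
    a,b=o1+d1*t[0],o2+d2*t[1];return ((a+b)/2).round(4),np.linalg.norm(a-b).round(4)
for n,p,q in [('shafttop',(231,207),(342,262)),('collar',(388,174),(249,181)),('small',(192,168),(250,345)),('cap',(319,222),(309,230)),('obj',(357,290),(389,193)),('jar',(265,312),(439,243))]: print(n,*tri(p,q))
print('collar bench-ish',atz(f,388,173,.03))
E
```

```text
shafttop [ 0.5202 -0.1859  0.1103] 0.0054
collar [0.4721 0.2233 0.0222] 0.0028
small [ 0.3398 -0.2531  0.0772] 0.0011
cap [0.5479 0.0097 0.0049] 0.0012
obj [0.7628 0.0226 0.0394] 0.0052
jar [ 0.754  -0.1718  0.0501] 0.0039
collar bench-ish [0.47357166 0.22225352 0.03      ]
```

View pics/c1.png

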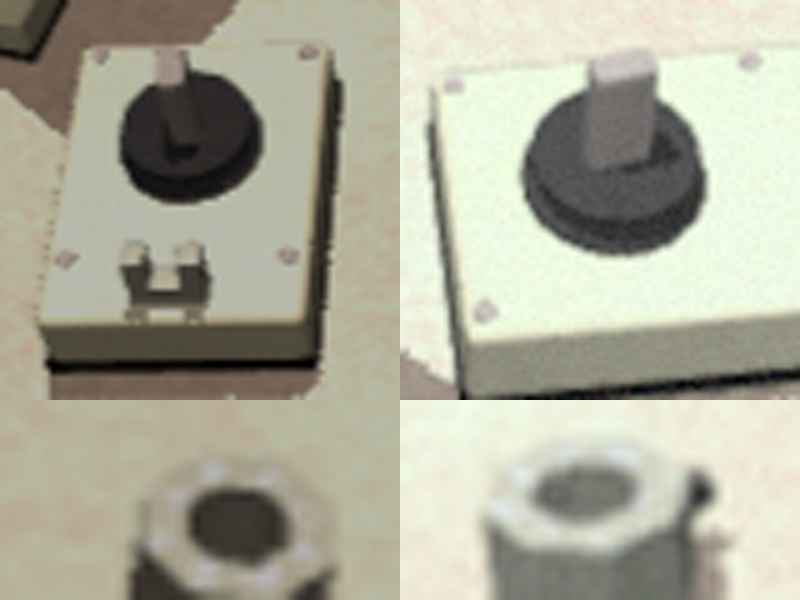

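The crop shows the housing's top corners at about scene (212,205), (262,205), (257,260) and (204,260). The shaft top is at scene (231,208) and side (342,263), with a broad flat facing the side camera. The grey collar is at scene (388,174), and its dark screw head is at about scene (397,184) and side (260,179).

```bash
python3 - <<'E'
from h import *
f=load('scene');g=load('side')
C=[atz(f,*p,.05)[:2] for p in[(212.4,205),(261.6,205),(257,259.6),(204.2,260.4)]]
C=np.array(C);print(C.round(4));M=np.array([[-.06,.06],[-.06,-.06],[.095,-.06],[.095,.06]])
print([np.linalg.norm(C[i]-C[i-1]).round(3) for i in range(4)])
for X in(M,M*[1,-1]):
    a=X-X.mean(0);b=C-C.mean(0);t=np.arctan2((a[:,0]*b[:,1]-a[:,1]*b[:,0]).sum(),(a*b).sum());R=np.array([[np.cos(t),-np.sin(t)],[np.sin(t),np.cos(t)]])
    o=C.mean(0)-R@X.mean(0);print('yaw',t,'o',o,np.abs(X@R.T+o-C).max())
c=lambda x,y:(298+x/5,250+y/5)
P=[atz(g,*c(*p),.11)[:2] for p in[(190,60),(245,50),(257,70),(200,80)]];P=np.array(P);print(P.round(4),P.mean(0))
for i,j in((0,1),(3,2)):d=P[j]-P[i];print('edge',np.hypot(*d),np.arctan2(d[1],d[0]))
print('screw scene/side',atz(f,397,184,.015),atz(g,260.2,178.7,.015))
print('collar c',atz(f,365+24,160+12.3,.03),atz(g,230+18.6,170+9.3,.03))
print('red',atz(f,350,187,.03))
E
```

```text
[[ 0.4495 -0.2262]
 [ 0.487  -0.1141]
 [ 0.6299 -0.1583]
 [ 0.5956 -0.2683]]
[np.float64(0.152), np.float64(0.118), np.float64(0.15), np.float64(0.115)]
yaw -0.25670643620668027 o [ 0.5235783 -0.1872763] 0.11601073826045123
yaw -0.29864107841983484 o [ 0.52377945 -0.18657061] 0.003554273112399753
[[ 0.5118 -0.1845]
 [ 0.5311 -0.1879]
 [ 0.5305 -0.1974]
 [ 0.5109 -0.1938]] [ 0.52107265 -0.19090454]
edge 0.01949117013904136 -0.1724060984478001
edge 0.01993438958408296 -0.18326059368217815
screw scene/side [0.50405128 0.23596166 0.015     ] [0.50474066 0.23008734 0.015     ]
collar c [0.47217081 0.22567476 0.03      ] [0.47119965 0.21795293 0.03      ]
red [0.48644385 0.11263324 0.03      ]
```

```bash
python3 -m jog '[[1,[-460,362,30],0.43],[1,[-460,362,30],0.43],[1,[-460,362,30],0.43],[1,[-460,362,30],0.43],[1,[-460,362,30],0.43],[1,[-460,362,30],0.43],[1,[-460,362,30],0.43],[1,[-460,362,30],0.43],[1,[-460,362,30],0.43],[1,[-460,362,30],0.43],[1,[-460,362,30],0.43],[1,[-460,362,30],0.43],[1,[-460,362,30],0.43],[1,[-460,362,30],0.43]]' 
python3 - <<'E'
from h import *
f=grab('wrist');s=status.get_state();print(s['t'],s['q'],s['eef_pos'],s['ee_rot'])
print(f['cam_to_world'][:3,3],f['cam_to_world'][:3,2])
for p in[(.523,-.187,.11),(.523,-.187,.05),(.6,-.21,.073)]:print(proj(f,p,True))
save(cv2.resize(f['color'],None,fx=1.25,fy=1.25),'pics/w1.png')
E
```

```text
t: 1.9
eef_pos: [0.5228, -0.1898, 0.2107]
ee_rot: [3.142, 0.0, 2.961]
force: [-0.8, 0.8, -0.2]
width: 0.0875
gripper_force: 0.0
1.95 [ 4.00976249e-03  1.86253242e-01 -2.96498818e-01  3.56737156e-05
 -1.08773514e+00 -1.75513312e+00] [ 0.52290399 -0.18971631  0.21074868] [3.14156705e+00 3.09678158e-04 2.96128218e+00]
[ 0.44532246 -0.17613346  0.35487302] [ 0.28405664 -0.05085149 -0.95745807]
[322.37272651 204.32515278]
[321.62960806 186.32377991]
[313.18810479 266.83955099]
```

View pics/w1.png

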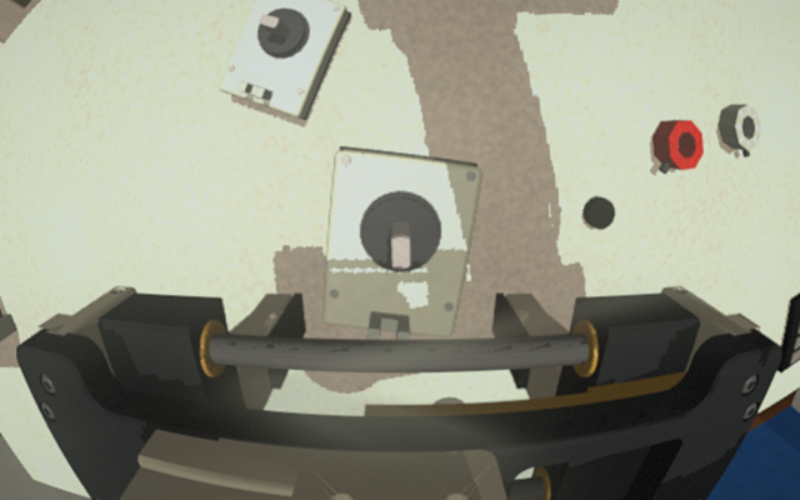

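The wrist picture shows the shaft's top face as a pale bar at about (400,252) in the 1.25x view, with its long axis upright in the image, so the jaws already match the flats. The collar's screw points down at (740,152). I'll take a closer crop for the exact centre and angle.

```bash
python3 - <<'E'
from h import *
f=load('wrist')
a=cv2.resize(f['color'][175:225,290:350],None,fx=8,fy=8,interpolation=cv2.INTER_CUBIC)
b=cv2.resize(f['color'][75:135,570:610],None,fx=6.6667,fy=6.6667,interpolation=cv2.INTER_CUBIC)
save(np.hstack([a,b]),'pics/c2.png')
E
```

```text
(no output)
```

View pics/c2.png

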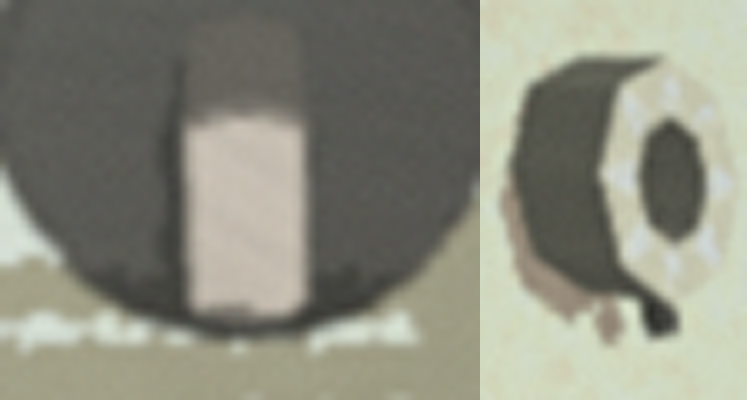

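```bash
python3 - <<'E'
from h import *
f=load('wrist');c=lambda x,y:(290+x/8,175+y/8)
P=np.array([atz(f,*c(*p),.11,True)[:2] for p in[(187,115),(303,115),(308,310),(187,310)]]);print(P.round(4),P.mean(0))
for i,j in((0,3),(1,2),(0,1)):d=P[j]-P[i];print(np.hypot(*d),np.arctan2(d[1],d[0]))
c=lambda x,y:(570+(x-480)/6.667,75+y/6.667)
o=atz(f,*c(672,180),.03,True);s=atz(f,*c(660,318),.015,True);print(o,s,np.hypot(*(s-o)[:2]),np.arctan2(*(s-o)[1::-1]))
# box corners (1.25x pic)
C=np.array([atz(f,u/1.25,v/1.25,.05,True)[:2] for u,v in[(339,148),(481,164)]]);print(C,np.linalg.norm(C[0]-C[1]))
d=C[1]-C[0];print('yaw',np.arctan2(d[1],d[0])-np.pi/2);y=np.arctan2(d[1],d[0])-np.pi/2;print(C.mean(0)+.06*np.array([np.cos(y),np.sin(y)]))
g=load('scene')
h=[atz(g,196+x/5,196+y/5,.082) for x,y in((133,245),(187,245))];print('prong tops',h)
m=(h[0]+h[1])/2;print(np.arctan2(m[1]+.189,m[0]-.521))
E
```

```text
[[ 0.509  -0.192 ]
 [ 0.5112 -0.1803]
 [ 0.5321 -0.1834]
 [ 0.5298 -0.1959]] [ 0.52052631 -0.18788998]
0.0211427624432738 -0.18668253811875934
0.021160657091779625 -0.14813174255343606
0.011868721560526613 1.388981723015742
[0.47171596 0.22593269 0.03      ] [0.50409426 0.23714292 0.015     ] 0.03426402601025542 0.33330931452807827
[[ 0.44603976 -0.22327019]
 [ 0.47835864 -0.11503011]] 0.11296204920289776
yaw -0.2901582774028473
[ 0.51969111 -0.18631639]
prong tops [array([ 0.59088335, -0.22093572,  0.082     ]), array([ 0.59821984, -0.19884147,  0.082     ])]
-0.2767132861299394
```

```bash
python3 -m jog '[[1,[2.5,1.4,50],0],[1,[2.5,1.4,100],0],[1,[2.5,1.4,115],0],[1,[2.5,1.4,115],0],[-1,[2.5,1.4,115],0],[-1,[2.5,1.4,115],0],[-1,[2.5,1.4,115],0],[-1,[2.5,1.4,115],0],[-1,[2.5,1.4,115],0],[-1,[2.5,1.4,115],0],[-1,[2.5,1.4,115],0],[-1,[2.5,1.4,115],0]]' 60
```

```text
t: 3.45
eef_pos: [0.5209, -0.1876, 0.0955]
ee_rot: [-3.141, -0.0, 2.963]
force: [-1.7, -21.3, -3.5]
width: 0.0132
gripper_force: 10.8
```

```bash
python3 -m jog '[[-1,[0,-0.5,0],0],[-1,[0,-1,0],0],[-1,[0,-1,0],0],[-1,[0,-1,0],0]]' 60
```

```text
t: 3.95
eef_pos: [0.5208, -0.188, 0.0955]
ee_rot: [3.141, -0.0, 2.963]
force: [-0.6, 0.9, -0.2]
width: 0.0128
gripper_force: 60.0
```

```bash
python3 -m jog '[[-1,[0,0,0],-0.15],[-1,[0,0,0],-0.3],[-1,[0,0,0],-0.45],[-1,[0,0,0],-0.6],[-1,[0,0,0],-0.75],[-1,[0,0,0],-0.9],[-1,[0,0,0],-1.05],[-1,[0,0,0],-1.2],[-1,[0,0,0],-1.35],[-1,[0,0,0],-1.45],[-1,[0,0,0],-1.45],[-1,[0,0,0],-1.45],[-1,[0,0,0],-1.45]]' 60
```

```text
t: 5.58
eef_pos: [0.5213, -0.1888, 0.0956]
ee_rot: [-3.141, -0.001, -1.871]
force: [2.0, -4.0, -2.6]
width: 0.0125
gripper_force: 60.0
```

```bash
python3 -m jog '[[-0.1,[0,0,0],0],[-0.1,[0,0,0],0],[-0.1,[0,0,0],0],[-0.1,[0,0,0],0],[-0.1,[0,0,-60],0],[-0.1,[0,0,-115],0],[-0.1,[0,0,-115],0],[-0.1,[0,0,-115],0]]'
python3 - <<'E'
from h import *
f=grab('wrist');a=f['color'];g=grab('scene')
for p in[(.5211,-.1883,.11),(.5977,-.211,.082)]:print(proj(f,p,True))
c=g['color'][196:276,196:276]
save(np.hstack([cv2.resize(a[120:300,200:420],None,fx=2,fy=2,interpolation=cv2.INTER_CUBIC),cv2.resize(c,(360,360),interpolation=cv2.INTER_CUBIC)]),'pics/c3.png')
E
```

```text
t: 6.58
eef_pos: [0.5206, -0.188, 0.2106]
ee_rot: [-3.141, 0.001, -1.871]
force: [-0.2, -0.7, -0.2]
width: 0.0397
gripper_force: 0.0
[317.53538375 204.13943504]
[232.80804243 195.9789371 ]
```

View pics/c3.png

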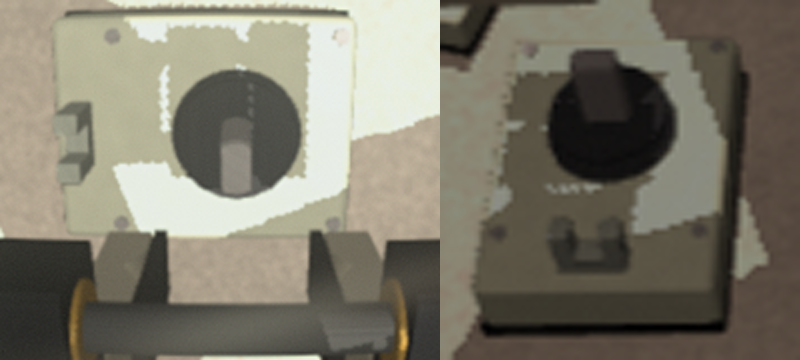

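The shaft's broad face is now side-on, with a flat facing the guide at left (75,142 in the crop) and the shaft top at about (236,175). Next I'll check the angle, then move to the collar.

```bash
python3 - <<'E'
from h import *
f=load('wrist');c=lambda x,y:(200+x/2,120+y/2)
a=atz(f,*c(78,113),.082,True);b=atz(f,*c(70,171),.082,True);m=(a+b)/2;print(a,b,np.hypot(*(m[:2]-[.521,-.1883])),'dir',np.arctan2(m[1]+.1883,m[0]-.521))
P=np.array([atz(f,*c(*p),.11,True) for p in[(224,155),(251,155),(252,193),(221,193)]]);print(P.mean(0))
for i,j in((0,3),(1,2)):d=P[j]-P[i];print('long',np.arctan2(d[1],d[0])-np.pi/2)
P=np.array([atz(f,*c(*p),.05,True) for p in[(64,14),(352,14)]]);d=P[0]-P[1];print('edge',np.arctan2(d[1],d[0]),np.hypot(*d[:2]))
E
```

```text
[ 0.58508138 -0.22665835  0.082     ] [ 0.59915764 -0.20158799  0.082     ] 0.07566254733138697 dir -0.34829315111254383
[ 0.52110617 -0.18559242  0.11      ]
long -0.3834852415520744
long -0.2693798495193023
edge -0.30888771197829396 0.1434506022084354
```

```bash
python3 -m jog '[[0.6,[-380,169,60],0.94],[0.6,[-380,169,60],0.94],[0.6,[-380,169,60],0.94],[0.6,[-380,169,60],0.94],[0.6,[-380,169,60],0.94],[0.6,[-380,169,60],0.94],[0.6,[-380,169,60],0.94],[0.6,[-380,169,60],0.94],[0.6,[-380,169,60],0.94],[0.6,[-380,169,60],0.94],[0.6,[-380,169,60],0.94]]'
python3 - <<'E'
from h import *
f=grab('wrist');a=f['color']
for p in[(.4717,.2255,.03),(.5067,.2373,.015)]:print(proj(f,p,True))
save(cv2.resize(a[130:280,210:430],None,fx=3.6,fy=3.6,interpolation=cv2.INTER_CUBIC),'pics/c4.png')
E
```

```text
t: 8.05
eef_pos: [0.4719, 0.2236, 0.1506]
ee_rot: [-3.141, -0.0, -2.812]
force: [0.4, -0.4, -0.7]
width: 0.0698
gripper_force: 0.0
[320.77671559 198.3809284 ]
[320.46721001 230.21574998]
```

View pics/c4.png

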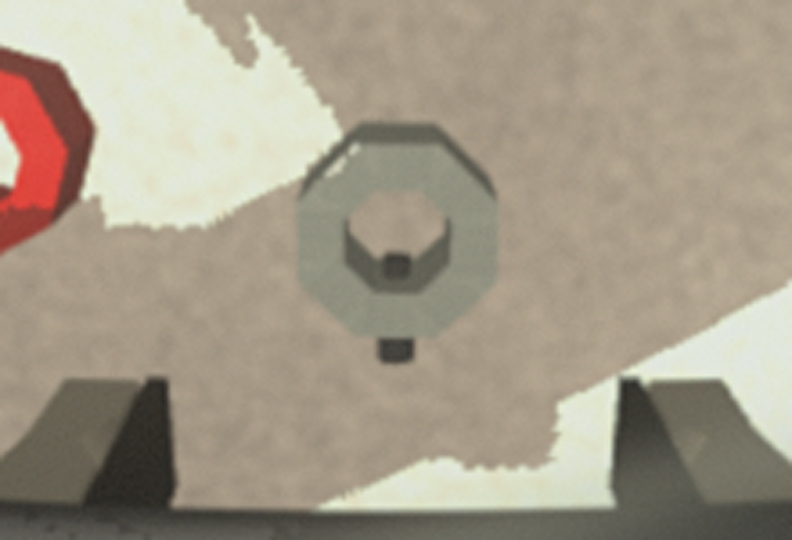

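The collar's bore centre is at crop (397,241), the screw is at (396,350) pointing straight down the image, and the sides are square to the jaws. I'll descend and grip.

```bash
python3 -m jog '[[0.6,[0.7,1.5,60],0],[0.6,[0.7,1.5,110],0],[0.6,[0.7,1.5,129],0],[0.6,[0.7,1.5,129],0],[0.6,[0.7,1.5,129],0],[-1,[0.7,1.5,129],0],[-1,[0.7,1.5,129],0],[-1,[0.7,1.5,129],0],[-1,[0.7,1.5,129],0],[-1,[0.7,1.5,129],0],[-1,[0.7,1.5,129],0],[-1,[0.7,1.5,129],0]]' 40
```

```text
t: 9.6
eef_pos: [0.4708, 0.2262, 0.0223]
ee_rot: [3.141, 0.001, -2.81]
force: [-1.9, 0.5, 7.0]
width: 0.0497
gripper_force: 40.0
```

```bash
python3 -m jog '[[-1,[0,0,-40],0],[-1,[0,0,-100],0],[-1,[0,0,-150],0],[-1,[87.5,-408,-150],0.63],[-1,[87.5,-408,-150],0.63],[-1,[87.5,-408,-150],0.63],[-1,[87.5,-408,-150],0.63],[-1,[87.5,-408,-150],0.63],[-1,[87.5,-408,-150],0.63],[-1,[87.5,-408,-150],0.63],[-1,[87.5,-408,-150],0.63],[-1,[87.5,-408,-150],0.63],[-1,[87.5,-408,-150],0.63],[-1,[87.5,-408,-150],0.63],[-1,[87.5,-408,-150],0.63]]' 40
python3 - <<'E'
from h import *
f=grab('wrist');a=f['color'];g=grab('side');s=status.get_state();print(s['eef_pos'],s['ee_rot'])
p=s['eef_pos'];print(proj(f,(p[0],p[1],p[2]+.0077),True),proj(f,(.521,-.1883,.11),True))
save(np.hstack([cv2.resize(a[130:260,260:380],(480,520),interpolation=cv2.INTER_CUBIC),cv2.resize(g['color'][220:350,305:385],(320,520),interpolation=cv2.INTER_CUBIC)]),'pics/c5.png')
E
```

```text
t: 11.48
eef_pos: [0.5205, -0.1876, 0.1717]
ee_rot: [3.141, 0.0, 2.844]
force: [0.7, 0.0, -0.9]
width: 0.0497
gripper_force: 40.0
[ 0.52041354 -0.18790973  0.17166352] [3.14155992e+00 1.26818268e-04 2.84315570e+00]
[319.06877503 270.32875962] [318.56167852 222.34832172]
```

View pics/c5.png

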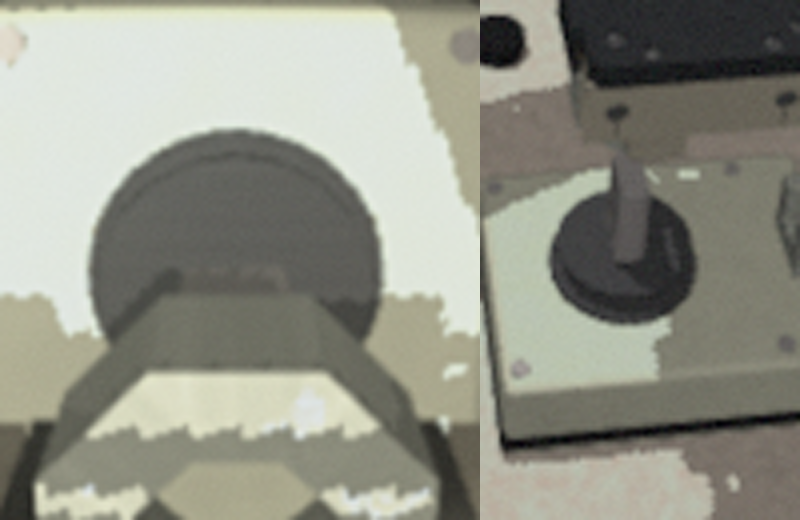

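The collar is gripped level and centred in the jaws, with its rear top edge at (237,370) in the crop. The shaft is standing below it, with its flat edge-on to the side view. I'll check the collar's offset along tool x.

```bash
python3 - <<'E'
from h import *
f=load('wrist');s=status.get_state();p=s['eef_pos'];y=s['ee_rot'][2];X=np.array([np.cos(y),np.sin(y)]);Y=np.array([np.sin(y),-np.cos(y)])
for n,(u,v),z in(('top',(237.5,371),p[2]+.0077),('bot',(237.5,294),p[2]-.0223)):
    d=atz(f,260+u/4,130+v/4,z,True)[:2]-p[:2];print(n,'x',d@X-.025,'y',d@Y)
d=np.array([.521,-.1883])-p[:2];print('to shaft',d@X,d@Y)
E
```

```text
top x 0.0008492979956719708 y 0.0001519973262227546
bot x 0.0008778773469789759 y 0.00025036372308741284
to shaft -0.0006752905876338154 -0.00020058456443363307
```

```bash
python3 -m jog '[[-1,[-1.5,-0.3,10],0],[-1,[-1.5,-0.3,25],0],[-1,[-1.5,-0.3,35],0],[-1,[-1.5,-0.3,38],0],[-1,[-1.5,-0.3,41],0],[-1,[-1.5,-0.3,43],0],[-1,[-1.5,-0.3,45],0],[-1,[-1.5,-0.3,45],0]]' 40
```

```text
t: 12.58
eef_pos: [0.5217, -0.189, 0.1266]
ee_rot: [3.142, 0.0, 2.842]
force: [-0.5, 0.1, -0.9]
width: 0.0496
gripper_force: 40.0
```

```bash
python3 -m jog '[[-1,[0,0,3],0],[-1,[0,0,6],0],[-1,[0,0,8],0],[-1,[0,0,10],0],[-1,[0,0,12],0],[-1,[0,0,14],0],[-1,[0,0,14],0]]' 40
```

```text
t: 13.45
eef_pos: [0.5216, -0.1891, 0.1124]
ee_rot: [-3.142, -0.0, 2.842]
force: [0.6, -0.3, -1.2]
width: 0.0497
gripper_force: 40.0
```

```bash
python3 -m jog '[[-1,[0,0,6],0],[-1,[0,0,12],0],[-1,[0,0,18],0],[-1,[0,0,22],0],[-1,[0,0,25],0],[-1,[0,0,28],0],[-1,[0,0,30],0],[-1,[0,0,30],0],[-1,[0,0,30],0]]' 60
```

```text
t: 14.58
eef_pos: [0.5216, -0.1891, 0.0828]
ee_rot: [-3.142, -0.0, 2.842]
force: [-2.6, 1.2, 4.9]
width: 0.0498
gripper_force: 60.0
```

Spring contact: 4.9 N upward (about 6 N net of bias) at roughly 5.5 mm of seat travel, as expected. Now I'll press to the stop.

```bash
python3 -m jog '[[-1,[0,0,1],0],[-1,[0,0,2],0],[-1,[0,0,2.5],0],[-1,[0,0,3],0],[-1,[0,0,3.4],0],[-1,[0,0,3.4],0],[-1,[0,0,3.4],0]]' 60
```

```text
t: 15.45
eef_pos: [0.5217, -0.1891, 0.0802]
ee_rot: [-3.141, 0.0, 2.843]
force: [-6.4, 2.6, 15.1]
width: 0.0497
gripper_force: 60.0
```

```bash
python3 -m jog '[[-1,[0.5,0,0],0],[-1,[0.5,0,0.3],0],[-1,[0.5,0,0.6],0],[-1,[0.5,0,0.6],0],[-1,[0.5,0,0.6],0],[-1,[0.5,0,0.6],0]]' 60
python3 - <<'E'
from h import *
f=grab('scene');g=grab('side')
save(np.hstack([cv2.resize(f['color'][190:280,190:290],(400,360),interpolation=cv2.INTER_CUBIC),cv2.resize(g['color'][220:340,290:420],(390,360),interpolation=cv2.INTER_CUBIC)]),'pics/c6.png')
E
```

```text
t: 16.2
eef_pos: [0.5217, -0.1891, 0.0802]
ee_rot: [-3.141, 0.001, 2.843]
force: [-6.9, 3.2, 18.3]
width: 0.0496
gripper_force: 60.0
```

View pics/c6.png

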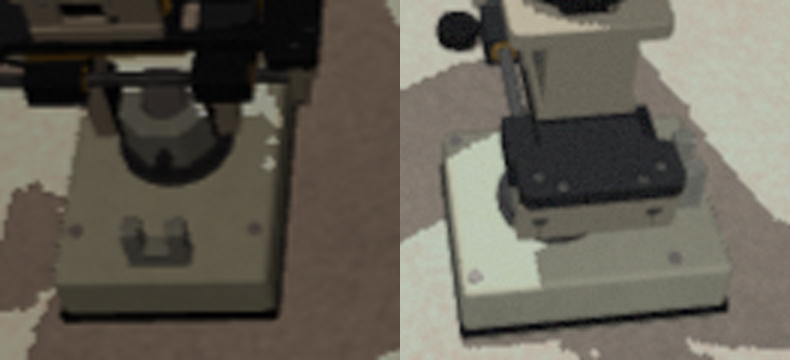

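The collar sits on the seat with the screw at (165,160), pointing at the guide at (157,240). An extra 0.6 mm command raised the force without moving the tool, so the seat is at its stop.

```bash
python3 -c "
from station import order;print(order.job_done())"
```

```text
the job is handed in; nothing more can be done
None
```

The job is handed in: I turned a shaft flat to face the key guide, slid the collar down with its set screw pointing at the guide, and pressed the seat to its stop, with the gripper still holding the collar down there and the objective, jar and cap untouched.

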